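# Mount a toroidal coil on its chassis stud

### The arm

A 6-joint arm with a two-finger parallel gripper is mounted at the origin on the work surface. World frame = base frame: x ahead of the robot, y to its left, z up, the work surface at z = 0. Lengths are in m, angles in rad, forces in N, time in s.
With the tool pointing down it reaches from about 0.375 to 0.75 m from the base axis. Payload 9 kg.
Tool frame: the origin (TCP) lies at the very end of the fingers, on their centre line; the grasp point (between the pads) lies 19 mm behind it; z points along the fingers, y is the line along which they close (so a half turn about z gives the same grasp; the last joint's range is limited). The gripper opens to 85 mm and grips with 20 to 120 N. Pads are 22 mm wide; open, the fingers measure 114 mm over their backs; the gripper's body (76 mm by 85 mm) begins 54 mm behind the grasp point. The pads swing forward as they close: fully open they stand 13 mm farther back than shut.
Start: joints at [0.995, 0.104, 0.097, 1.564, 0, 1.353], TCP at [0.21, 0.562, 0.231] pointing down, gripper open.
Joint ranges: [-2.99, 2.99], [-0.84, 1.86], [-1.1, 1.16], [-1.84, 2.11], [-1.51, 1.56], [-3.14, 3.14]. Speed limits (rad/s): [2.22, 2.22, 2.57, 3.14, 3.14, 3.14].

### API

Orientations are given as a rotation vector (axis times angle).
In Python, from plant import manip gives the robot as it stands.
- The arm moves only by the tool send_rows, never from a script. Its argument "motion" is a list that holds one entry, the list of rows, each a list of 4 numbers: the shift along the tool's x, y, z in m, then the turn about the tool's z in degrees. A call has 1 to 10 rows; each row is the pose to reach, as a shift and turn from the pose commanded when the call began, along the tool's axes at that moment; what a row does not reach only later rows make up. A row lasts 1/8 s, in which the tool goes at most 62.5 mm and 10.7 degrees, less where a joint would pass 70% of its speed; a pose out of reach is approached as far as the arm can. A call with a gripper value outside its range is refused whole. "claw" is the finger opening in m, from 0 to 0.0854, set as the call begins (left out, the last holds). The fingers move at their own pace and stop on an object; "newtons" is the grip in N (left out, the last holds). Time passes only in rows, so rows that repeat a pose let the fingers close. It gives the time, the measured TCP pose, the force, the opening and the grip force at its end, in the units of the state.
- manip.get_obs(): the state, without advancing time (a new reading comes with each control period).
- manip.camera(name): name is "scene" or "top" or "wrist"; returns a dict with "frame" (400x640x3 uint8, red, green, blue), "intrinsics" (3x3 intrinsics, pixels), "dist" ([k1, k2, p1, p2, k3] as OpenCV has them; the pictures are not rectified), "extrinsics" (4x4, takes a point from camera to world coordinates); the wrist camera has in their place "mount" (4x4, takes a point from camera to tool coordinates, whose origin is the TCP and whose axes are the flange's). Camera axes: x right, y up, looking along -z (the intrinsics and any distortion apply to the point x, -y, -z); pixel columns grow to the right and rows downward; lengths in m; the calibration is good to about 2 mm. A picture is of the moment at which its call begins: read the wrist's pose just before it. There is no depth.
- manip.close_job(): hands the job in; it is judged then, once.
The state is a dict: "t": time; "qpos": joint angles; "qd": joint speeds; "effort": joint torques, N m; "tool_pos": TCP position; "orientation": TCP orientation; "ft_force": force on the tool from outside, world axes, zero at the start; "ft_torque": the same for the moment, N m; "opening": opening from 0.0 (shut) to 1.0 (fully open); "grip_force": force on a finger pad.
Only numpy, scipy, OpenCV 4.12 (cv2) and the standard library are available. Lean on these libraries where they do the work, as an engineer would, in place of code of your own. Each camera call takes 0.05 s, during which the arm holds its last target. There are 200 camera calls.

### The job

Mount the toroidal coil on the upright stud of the metal chassis plate: slip over the stud, in this order from the bottom, the large brown insulating disc, the copper coil, the small brown insulating disc and the steel clamping cap (wide flange down), each lying flat on the one below. Set each part down rather than dropping it, let go of everything, and leave the solder spool, the multimeter and the screwdriver where they are.

Things in the scene. Friction and masses are not known exactly. Their poses are not given: they have to be found in the camera images.
- stud (a point): Foot of the stud, on its axis, at the top face of the chassis plate (4 mm above the bench). The stud is a fixed upright steel pin, 8 mm in diameter, rising 60 mm above this point; its last 5 mm taper to 4 mm in diameter. z is up; x and y are those of the chassis.
- chassis: Fixed bare-aluminium chassis plate flat on the bench, 120 mm along its x, 150 mm along its y, 4 mm thick; origin under its centre, z up. The stud stands at x 0, y -20 mm. A green terminal strip (90 mm along x, 18 mm along y, centred on x 0, y +56 mm) rises to 18 mm above the bench (its near side is 67 mm from the stud axis). Turned by up to about 20 degrees from the bench axes.
- base_disc: The large insulating disc: flat round brown hard-board disc, 60 mm in diameter, 8 mm thick, with an 18 mm through hole in the middle; loose, about 35 g, lying flat on the bench. Origin: centre of its underside, z up. This disc, the other parts, the chassis and the spool start shuffled over two rows of three places: about 170 mm between the rows (world x), 200 mm along a row (world y).
- coil: The toroidal coil: copper-wound ring, 60 mm in outer diameter, 24 mm high, with a 22 mm through hole; rigid, loose, about 320 g, lying flat on the bench. Origin: centre of its underside, z up.
- top_disc: The small insulating disc: like the large one but 44 mm in diameter; 8 mm thick, 18 mm through hole, about 20 g. Origin: centre of its underside, z up.
- cap: The clamping cap: steel, a round flange 44 mm in diameter and 5 mm thick with a round hub 28 mm in diameter standing 12 mm above it (17 mm high in all), a 16 mm hole right through; loose, about 90 g, standing flange down. Origin: centre of the flange's underside, z up.
- solder_spool: Bystander: solder spool standing on end, black end flanges 52 mm in diameter, grey middle, white paper spot on top, 50 mm high, no open hole, about 400 g. Origin: centre of its underside. Leave it alone.
- multimeter: Bystander: yellow multimeter lying face up at the left of the work, 170 mm along its x, 85 mm along its y, 36 mm high. Origin: centre of its underside. Leave it alone.
- screwdriver: Bystander: screwdriver lying along its x at the right of the work, about 200 mm long and 26 mm high, red handle to -x. Origin: under the middle of its length. Leave it alone.
There are look-alikes about, which are no part of the job. Of the things like the cap, leave any that is pink, turquoise or yellow; of the rest the smaller one is meant.

How it is judged:
By the outcome, as a careful person would: the job done as asked, in the order asked, and still so for the second after the job is handed in, with the robot touching nothing.
It also fails if it takes over 99 s, if anything falls off the work surface, if the arm or the gripper's body presses on something with over 40 N, if the wrist force passes 120 N, or if a joint passes its speed limit or range.

## Working session

There is one attempt and no reset: what is moved stays moved. The work goes in short steps, Python scripts to look and compute and a tool call to move; the robot and the scene stay as the last step left them, time stands still between calls to the robot, and variables do not carry over. Pictures are saved under pics/ and viewed, at most 14 in all, crops included, and the job is handed in when it is done.

Besides the shell and the picture viewer there is one more tool, called after "Emit:" as a command line: name --argument value ..., lists and objects as JSON in quotes. send_rows: Moves the arm, as the interface text tells. Its arguments: {"type":"object","properties":{"motion":{"type":"array"},"claw":{"type":"number"},"newtons":{"type":"number"}},"required":["motion"]}

```bash
ls; mkdir -p pics; python3 - <<'E'
from plant import manip
import cv2,numpy as np
o=manip.get_obs();print({k:np.round(v,3) for k,v in o.items()})
for n in("top","scene"):
    c=manip.camera(n);cv2.imwrite(f"pics/{n}0.png",c["frame"][:,:,::-1]);np.savez(f"{n}0.npz",**c)
    print(n,c["intrinsics"],c["dist"],c["extrinsics"])
E
```

```text
pics
{'t': np.float64(0.0), 'qpos': array([0.995, 0.105, 0.096, 1.564, 0.   , 1.353]), 'qd': array([-0.001, -0.   , -0.001, -0.   , -0.   , -0.002]), 'effort': array([ 1.0000e-03, -5.5693e+01,  5.0365e+01,  1.7000e-02, -0.0000e+00,
       -0.0000e+00]), 'tool_pos': array([0.21 , 0.562, 0.23 ]), 'orientation': array([-5.590e-01, -3.091e+00,  2.000e-03]), 'ft_force': array([ 0.399, -0.662,  1.25 ]), 'ft_torque': array([-0.046,  0.011,  0.005]), 'grip_force': np.float64(0.0), 'opening': np.float64(0.998)}
top [[466.97542611   0.         324.89464329]
 [  0.         466.97542611 196.90038881]
 [  0.           0.           1.        ]] [-0.09957593  0.          0.          0.          0.        ] [[-0.02354472  0.98902806 -0.14583946  0.31176529]
 [-0.99926117 -0.02771469 -0.02662709 -0.01684421]
 [-0.03037683  0.14510479  0.98894987  1.2902653 ]
 [ 0.          0.          0.          1.        ]]
scene [[382.06017104   0.         318.39569395]
 [  0.         382.06017104 198.15507875]
 [  0.           0.           1.        ]] [-0.07443414  0.          0.          0.          0.        ] [[-0.74392434 -0.50200758  0.44109519  0.94914079]
 [ 0.66825979 -0.55653971  0.4936521   0.50617453]
 [-0.00233011  0.66200599  0.74949492  0.77841494]
 [ 0.          0.          0.          1.        ]]
```

View pics/top0.png

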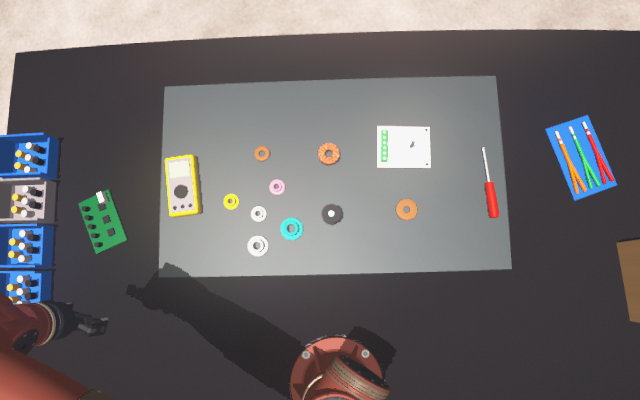

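View pics/scene0.png

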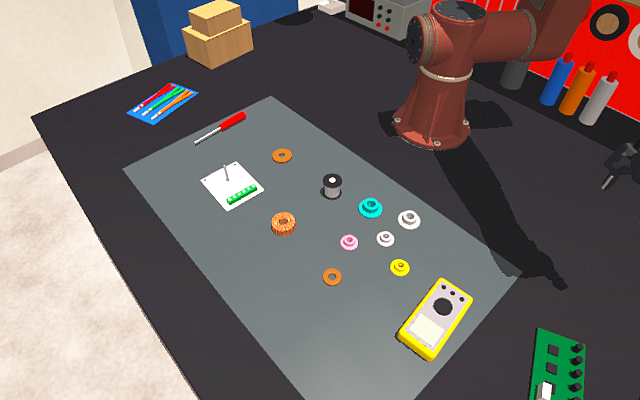

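The top view shows the large disc (406,209), coil (329,153), small disc (262,153) and chassis with stud (412,145). Cap look-alikes are small steel (258,213), larger steel (257,245), pink (277,187), turquoise (291,229) and yellow (231,201). By the description I choose the small steel one at (258,213).

```bash
cat > h.py <<'E'
import cv2,numpy as np
from scipy.spatial.transform import Rotation as R
def ray(c,E,px):
    p=cv2.undistortPoints(np.array(px,float).reshape(-1,1,2),c["intrinsics"],c["dist"]).reshape(-1,2)
    d=np.c_[p[:,0],-p[:,1],-np.ones(len(p))]@E[:3,:3].T
    return E[:3,3],d
def at(c,E,px,z):
    o,d=ray(c,E,px); return o+d*((z-o[2])/d[:,2])[:,None]
def proj(c,E,P):
    q=(np.atleast_2d(P)-E[:3,3])@E[:3,:3]; q=q*[1,-1,-1]
    return cv2.projectPoints(q,np.zeros(3),np.zeros(3),c["intrinsics"],c["dist"])[0].reshape(-1,2)
def tool():
    from plant import manip
    o=manip.get_obs();T=np.eye(4);T[:3,:3]=R.from_rotvec(o["orientation"]).as_matrix();T[:3,3]=o["tool_pos"];return o,T
def look(name):
    "wrist picture; returns camera, camera-to-world, tool pose"
    from plant import manip
    o,T=tool();c=manip.camera("wrist");E=T@c["mount"]
    cv2.imwrite(f"pics/{name}.png",c["frame"][:,:,::-1]);return c,E,T
def totool(T,P):
    "world point(s) in the tool frame"
    return (np.atleast_2d(P)-T[:3,3])@T[:3,:3]
E
python3 - <<'E'
from h import *
c=dict(np.load("top0.npz"));E=c["extrinsics"];f=c["frame"].copy()
hsv=cv2.cvtColor(f,cv2.COLOR_RGB2HSV)
def seg(u,v,m,r=18):
    k=np.zeros(m.shape,np.uint8);k[v-r:v+r,u-r:u+r]=1
    ct,_=cv2.findContours((m&(k>0)).astype(np.uint8),cv2.RETR_EXTERNAL,cv2.CHAIN_APPROX_NONE);ct=max(ct,key=cv2.contourArea)
    return ct
H,S,V=[hsv[...,i].astype(int) for i in range(3)]
br=(H<18)&(S>110)&(V>80); wh=(V>170)&(S<50)
for n,u,v,m,z in[("base",406,209,br,.008),("coil",329,153,br,.02),("top",262,153,br,.008),("capS",258,213,wh,.005),("capL",257,245,wh,.006)]:
    ct=seg(u,v,m);(x,y),r=cv2.minEnclosingCircle(ct);w=at(c,E,[(x,y),(x+r,y),(x-r,y)],z)
    print(n,np.round((x,y,r),1),np.round(w[0],4),"dia",round(np.linalg.norm(w[1]-w[2]),4))
for n,u,v,z in[("pink",277,187,.005),("turq",291,229,.005),("spool",332,214,.05)]: print(n,at(c,E,[(u,v)],z).round(3))
ct=seg(404,147,(V>150)&(S<60),34);b=cv2.minAreaRect(ct);print(b);bp=cv2.boxPoints(b);print(at(c,E,bp,.004).round(4))
crop=lambda a,b_,x,y:cv2.resize(f[y:y+b_,x:x+a],None,fx=5,fy=5,interpolation=cv2.INTER_CUBIC)
cv2.imwrite("pics/crop.png",np.hstack([crop(80,100,215,165),crop(80,100,365,100)])[:,:,::-1])
E
```

```text
base [406.1 209.1  10.6] [ 0.4604 -0.2058  0.008 ] dia 0.0587
coil [328.4 153.3  10.8] [0.6218 0.0046 0.02  ] dia 0.0605
top [261.7 153.1   7.4] [0.6313 0.1939 0.008 ] dia 0.0423
capS [257.5 212.5  24.7] [0.4626 0.2067 0.005 ] dia 0.1393
capL [256.5 244.5  24.7] [0.3737 0.2097 0.006 ] dia 0.138
pink [[0.533 0.151 0.005]]
turq [[0.414 0.114 0.005]]
spool [[ 0.448 -0.001  0.05 ]]
((403.5, 148.5), (67.0, 63.0), 0.0)
[[ 0.5456 -0.1094  0.004 ]
 [ 0.7287 -0.1166  0.004 ]
 [ 0.7235 -0.3084  0.004 ]
 [ 0.5404 -0.2968  0.004 ]]
```

View pics/crop.png

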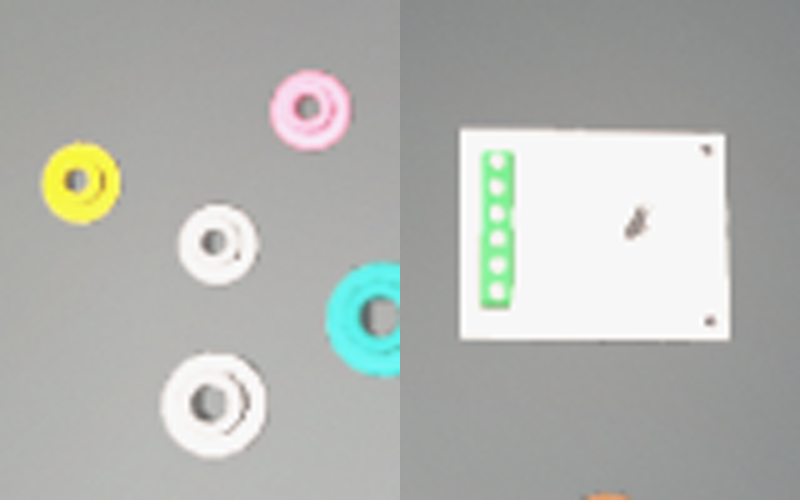

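The crop confirms the small steel cap (about 44 mm) at pixel (258.5,214), clearly smaller than the steel one at (257,246). The chassis corners are at (377,126), (430,126.5), (431,168) and (377,168), with the strip on the +y side.

```bash
python3 - <<'E'
from h import *
c=dict(np.load("top0.npz"));E=c["extrinsics"]
k=at(c,E,[(377,125.8),(429.9,126.4),(431,168.1),(377,168)],.004);print(k.round(4))
ctr=k.mean(0);yc=(k[0]-k[1])+(k[3]-k[2]);yc/=np.linalg.norm(yc);xc=(k[0]-k[3])+(k[1]-k[2]);xc/=np.linalg.norm(xc)
print("sizes",np.linalg.norm(k[0]-k[1]),np.linalg.norm(k[0]-k[3]),"y ang",np.degrees(np.arctan2(-yc[0],yc[1])),"x ang",np.degrees(np.arctan2(xc[1],xc[0])))
print("stud",ctr-.02*yc,"foot px?",proj(c,E,[ctr-.02*yc,ctr-.02*yc+[0,0,.06]]))
for n,u,v in[("capS",258.5,214),("yellow",231,201.5)]:print(n,at(c,E,[(u,v)],.005).round(4))
o,T=tool();print(T.round(3))
print("base disc in tool",totool(T,[.4604,-.2058,.008]))
from plant import manip
print(manip.camera("wrist")["mount"].round(3))
E
```

```text
[[ 0.702  -0.1355  0.004 ]
 [ 0.6961 -0.2863  0.004 ]
 [ 0.5748 -0.282   0.004 ]
 [ 0.5793 -0.1303  0.004 ]]
sizes 0.1508692844378901 0.12281405972215624 y ang -1.9734705597051754 x ang -2.2212503114163695
stud [ 0.637342   -0.22850987  0.004     ] foot px? [[410.83691373 146.9349881 ]
 [414.17744367 141.37630408]]
capS [[0.4583 0.2039 0.005 ]]
yellow [[0.4956 0.2817 0.005 ]]
[[-0.937  0.35  -0.001  0.21 ]
 [ 0.35   0.937 -0.001  0.562]
 [ 0.    -0.001 -1.     0.231]
 [ 0.     0.     0.     1.   ]]
base disc in tool [[-0.50346197 -0.63098894  0.22318265]]
[[-0.     0.96   0.281  0.071]
 [ 1.     0.     0.    -0.   ]
 [ 0.     0.281 -0.96  -0.144]
 [ 0.     0.     0.     1.   ]]
```

Emit:
send_rows --motion '[[[-0.045,-0.031,0,9],[-0.09,-0.062,0,18],[-0.135,-0.094,0,27],[-0.18,-0.125,0,36],[-0.225,-0.156,0,45],[-0.27,-0.188,0,54],[-0.315,-0.219,0,63],[-0.36,-0.25,0,71.6],[-0.36,-0.25,0,71.6]]]' --claw 0.085

```text
t: 1.27
tool_pos: [0.4613, 0.199, 0.2308]
orientation: [2.269, 2.173, -0.001]
ft_force: [-0.8, 0.6, -0.8]
opening: 0.994
grip_force: 0.0
```

```bash
python3 - <<'E'
from h import *
o,T=tool();print(o["t"],T.round(3),o["qpos"].round(2))
print(totool(T,[[.4604,-.2058,.1],[.637,-.2285,.1]]))
E
```

```text
1.275 [[ 0.043  0.999 -0.     0.461]
 [ 0.999 -0.043 -0.     0.199]
 [-0.    -0.    -1.     0.231]
 [ 0.     0.     0.     1.   ]] [ 0.15 -0.19 -0.19  1.57 -0.    1.76]
[[-0.4043522   0.01661549  0.13096506]
 [-0.41942294  0.19402946  0.13090749]]
```

Emit:
send_rows --motion '[[[-0.05,0.002,0.015,0],[-0.1,0.004,0.03,0],[-0.15,0.006,0.045,0],[-0.2,0.008,0.06,0],[-0.25,0.01,0.075,0],[-0.3,0.013,0.09,0],[-0.35,0.015,0.105,0],[-0.404,0.0165,0.12,0],[-0.404,0.0165,0.12,0],[-0.404,0.0165,0.12,0]]]'

```text
t: 2.52
tool_pos: [0.4614, -0.2016, 0.1112]
orientation: [-2.26, -2.181, -0.001]
ft_force: [0.4, -0.2, -0.4]
opening: 0.991
grip_force: 0.0
```

```bash
python3 - <<'E'
from h import *
c,E,T=look("w1");np.savez("w1.npz",E=E,T=T,**c);print(T.round(4))
print("expected disc px",proj(c,E,[.4604,-.2058,.008]))
E
```

```text
[[ 3.580e-02  9.994e-01 -4.000e-04  4.614e-01]
 [ 9.994e-01 -3.580e-02  1.000e-03 -2.016e-01]
 [ 1.000e-03 -4.000e-04 -1.000e+00  1.112e-01]
 [ 0.000e+00  0.000e+00  0.000e+00  1.000e+00]]
expected disc px [[315.84602973 200.5720899 ]]
```

View pics/w1.png

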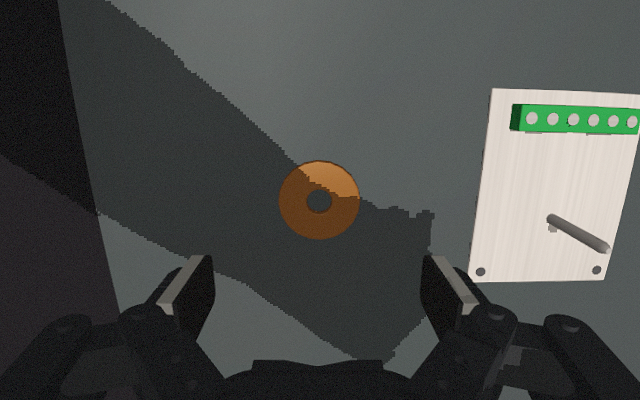

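The wrist view shows the large disc centred at about (319,200) midway between the fingers. The stud foot is at (553,229) and its tip at (606,249).

```bash
cat >> h.py <<'E'
def disc(c,E,px,z,half=70,lo=(3,90,40),hi=(22,255,255)):
    "centre and size of a brown/copper blob near a pixel, at height z"
    f=cv2.cvtColor(c["frame"],cv2.COLOR_RGB2HSV);m=cv2.inRange(f,lo,hi);k=np.zeros_like(m);u,v=map(int,px)
    k[max(0,v-half):v+half,max(0,u-half):u+half]=255
    ct=max(cv2.findContours(m&k,cv2.RETR_EXTERNAL,cv2.CHAIN_APPROX_NONE)[0],key=cv2.contourArea)
    w=at(c,E,cv2.convexHull(ct).reshape(-1,2),z)[:,:2].astype(np.float32)
    p,r=cv2.minEnclosingCircle(w);return np.array([*p,z]),2*r
E
python3 - <<'E'
from h import *
d=np.load("w1.npz");c=dict(d);E=d["E"];T=d["T"]
w,dia=disc(c,E,(319,200),.006);print(w,dia,totool(T,w))
f=at(c,E,[(553,229)],.004);print("stud foot",f,"tip",at(c,E,[(604,248)],.064))
E
```

```text
[ 0.46224326 -0.20665076  0.006     ] 0.06109834089875221 [[-0.00516714  0.00103935  0.10521818]]
stud foot [[ 0.64466065 -0.23697253  0.004     ]] tip [[ 0.63777806 -0.22576311  0.064     ]]
```

```bash
python3 - <<'E'
from h import *
d=np.load("w1.npz");c=dict(d);E=d["E"];T=d["T"]
for z in(0,-.013,-.026):
    P=np.array([[sx,sy,z] for sy in(-.0425,.0425) for sx in(-.011,.011)]);print(z,proj(c,E,P@T[:3,:3].T+T[:3,3]).round(0).tolist())
E
```

```text
0 [[224.0, 281.0], [220.0, 236.0], [410.0, 281.0], [414.0, 236.0]]
-0.013 [[216.0, 296.0], [211.0, 249.0], [417.0, 296.0], [422.0, 249.0]]
-0.026 [[207.0, 314.0], [201.0, 263.0], [426.0, 314.0], [432.0, 263.0]]
```

Emit:
send_rows --motion '[[[-0.003,0.001,0.03,0],[-0.005,0.001,0.06,0],[-0.005,0.001,0.08,0],[-0.005,0.001,0.092,0],[-0.005,0.001,0.092,0],[-0.005,0.001,0.092,0]]]' --claw 0.07 --newtons 30

```text
t: 3.32
tool_pos: [0.463, -0.2076, 0.0204]
orientation: [2.26, 2.18, 0.0]
ft_force: [0.5, -0.1, 0.7]
opening: 0.817
grip_force: 0.0
```

Emit:
send_rows --motion '[[[0,0,0.01,0],[0,0,0.018,0],[0,0,0.022,0],[0,0,0.025,0],[0,0,0.025,0],[0,0,0.025,0]]]'

```text
t: 4.08
tool_pos: [0.4624, -0.2077, -0.0055]
orientation: [2.262, 2.18, 0.0]
ft_force: [-0.0, 0.7, 0.1]
opening: 0.817
grip_force: 0.0
```

```bash
python3 - <<'E'
from h import *
c,E,T=look("w2");print(T[:3,3]);cv2.imwrite("pics/w2c.png",cv2.resize(c["frame"][150:330,170:470,::-1],None,fx=2.5,fy=2.5))
E
```

```text
[ 0.46241248 -0.20767185 -0.00550884]
```

View pics/w2c.png

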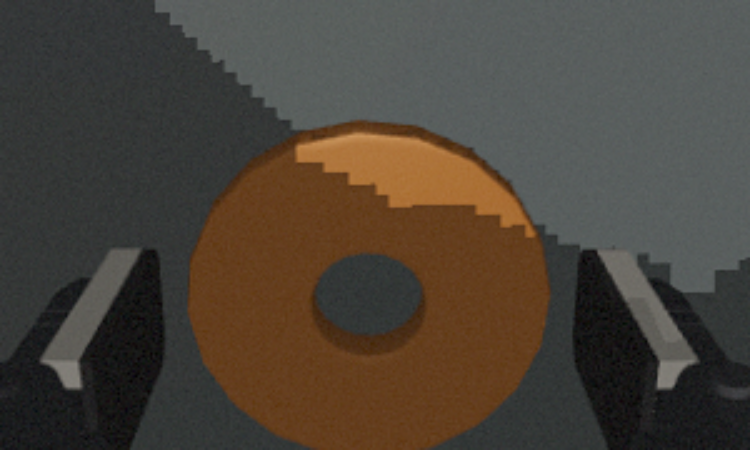

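The pads straddle the disc with its centre close to their mid-line, and the tips are clear of the bench, so I close here.

Emit:
send_rows --motion '[[[0,0,0.001,0],[0,0,0.001,0],[0,0,0.001,0],[0,0,0.001,0],[0,0,0.001,0],[0,0,0.001,0]]]' --claw 0.045 --newtons 30

```text
t: 4.88
tool_pos: [0.4637, -0.2086, -0.0045]
orientation: [2.259, 2.178, 0.001]
ft_force: [-0.5, 1.3, 15.3]
opening: 0.671
grip_force: 37.8
```

Emit:
send_rows --motion '[[[0,0,-0.01,0],[0,0,-0.04,0],[0,0,-0.08,0],[0,0,-0.12,0],[0,0,-0.12,0],[0,0,-0.12,0]]]'

```text
t: 5.62
tool_pos: [0.4621, -0.2074, 0.1128]
orientation: [-2.261, -2.18, -0.0]
ft_force: [-0.0, 0.2, -0.5]
opening: 0.673
grip_force: 33.0
```

```bash
python3 - <<'E'
from h import *
c,E,T=look("w3");np.savez("w3.npz",E=E,T=T,**c);print(T[:3,3]);print(totool(T,[.6373,-.2285,.12]))
E
```

```text
[ 0.46209443 -0.20741957  0.11284129]
[[-0.01463942  0.17585837 -0.00722114]]
```

View pics/w3.png

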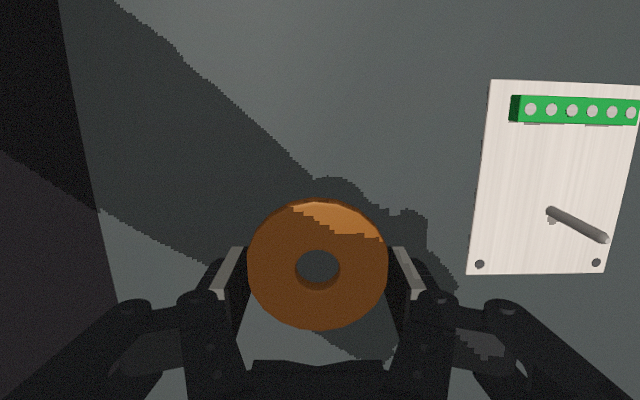

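The disc is held flat, hole centred at (318,266). The stud foot is at about (551,211) and its tip at (605,239).

```bash
python3 - <<'E'
from h import *
d=np.load("w3.npz");c=dict(d);E=d["E"];T=d["T"]
h=disc(c,E,(318,266),T[2,3]+.0125,80);print("held disc",h,totool(T,h[0]))
print("hole",totool(T,at(c,E,[(318,265)],T[2,3]+.0125)))
print("foot",at(c,E,[(551.5,211)],.004),"tip",at(c,E,[(605,239)],.064))
k=at(c,E,[(491,80),(467,274.5),(604,272.5)],.004);print(k.round(4))
xc=k[2]-k[1];yc=k[0]-k[1];print(np.linalg.norm(xc),np.linalg.norm(yc));s=k[1]+xc/2+yc/np.linalg.norm(yc)*.055;print("stud by plate",s)
E
```

```text
held disc (array([ 0.46249244, -0.20536913,  0.12534129]), 0.061456114053726196) [[ 0.00206833  0.00031851 -0.01249933]]
hole [[ 0.00359194  0.0005488  -0.01249883]]
foot [[ 0.64281478 -0.22865751  0.004     ]] tip [[ 0.63927461 -0.22653397  0.064     ]]
[[ 0.5851 -0.1309  0.004 ]
 [ 0.5801 -0.2801  0.004 ]
 [ 0.6995 -0.2854  0.004 ]]
0.11952896683426285 0.14926313906861383
stud by plate [ 0.64167128 -0.22777058  0.004     ]
```

Emit:
send_rows --motion '[[[-0.004,0.045,0,0],[-0.008,0.09,0,0],[-0.012,0.135,0,0],[-0.0165,0.1786,0.01,0],[-0.0165,0.1786,0.025,0],[-0.0165,0.1786,0.025,0],[-0.0165,0.1786,0.025,0]]]'

```text
t: 6.55
tool_pos: [0.6393, -0.2305, 0.0887]
orientation: [-2.262, -2.18, 0.0]
ft_force: [0.0, -0.0, -0.6]
opening: 0.673
grip_force: 32.9
```

```bash
python3 - <<'E'
from h import *
c,E,T=look("w4");np.savez("w4.npz",E=E,T=T,**c);print(T.round(4))
print(proj(c,E,[[.64,-.2275,.064],[.64,-.2275,.004]]))
E
```

```text
[[ 3.700e-02  9.993e-01 -2.000e-04  6.393e-01]
 [ 9.993e-01 -3.700e-02  1.000e-04 -2.305e-01]
 [ 1.000e-04 -2.000e-04 -1.000e+00  8.870e-02]
 [ 0.000e+00  0.000e+00  0.000e+00  1.000e+00]]
[[317.97082099 231.97187458]
 [317.85878065 198.14936833]]
```

View pics/w4.png

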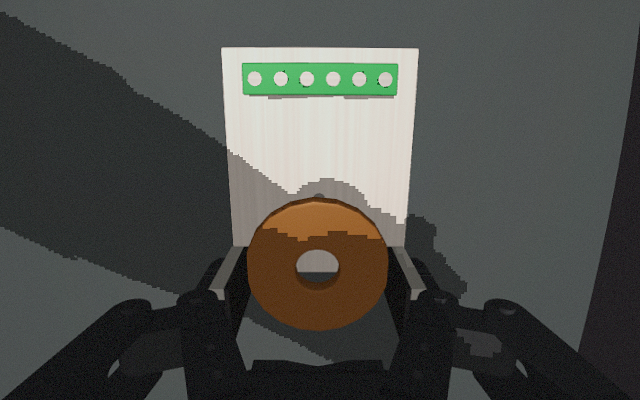

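The plate is centred under the disc: the stud foot's edge shows at (319,194), where predicted. I descend.

Emit:
send_rows --motion '[[[0,0.0005,0.015,0],[0,0.0005,0.03,0],[0,0.0005,0.045,0],[0,0.0005,0.06,0],[0,0.0005,0.073,0],[0,0.0005,0.08,0],[0,0.0005,0.083,0],[0,0.0005,0.085,0],[0,0.0005,0.085,0]]]'

```text
t: 7.72
tool_pos: [0.6409, -0.2308, 0.0036]
orientation: [2.261, 2.18, 0.0]
ft_force: [0.2, 0.2, 0.0]
opening: 0.674
grip_force: 33.0
```

Emit:
send_rows --motion '[[[0,0,0.001,0],[0,0,0.002,0],[0,0,0.003,0],[0,0,0.0035,0],[0,0,0.0035,0]]]'

```text
t: 8.35
tool_pos: [0.6407, -0.2306, -0.0002]
orientation: [-2.262, -2.18, -0.0]
ft_force: [0.5, -0.1, -1.3]
opening: 0.673
grip_force: 33.0
```

Emit:
send_rows --motion '[[[0,0,0.0005,0],[0,0,0.001,0],[0,0,0.0013,0],[0,0,0.0013,0]]]'

```text
t: 8.85
tool_pos: [0.6408, -0.2306, -0.0004]
orientation: [2.261, 2.18, 0.0]
ft_force: [-4.6, 2.6, 8.4]
opening: 0.674
grip_force: 38.1
```

Emit:
send_rows --motion '[[[0,0,0,0],[0,0,0,0],[0,0,0,0],[0,0,-0.03,0],[0,0,-0.07,0],[0,0,-0.12,0],[0,0,-0.13,0],[0,0,-0.13,0]]]' --claw 0.08

```text
t: 9.85
tool_pos: [0.6411, -0.2309, 0.129]
orientation: [2.261, 2.18, 0.001]
ft_force: [-0.0, 0.6, -0.5]
opening: 0.933
grip_force: 0.0
```

```bash
python3 - <<'E'
from h import *
c,E,T=look("w5");np.savez("w5.npz",E=E,T=T,**c);print(T.round(4))
w,d=disc(c,E,proj(c,E,[.641,-.228,.012])[0],.012,80);print("base disc",w,d)
print(totool(T,[.6218,.0046,.12]))
E
```

```text
[[ 3.660e-02  9.993e-01  1.100e-03  6.411e-01]
 [ 9.993e-01 -3.660e-02 -6.000e-04 -2.309e-01]
 [-5.000e-04  1.100e-03 -1.000e+00  1.290e-01]
 [ 0.000e+00  0.000e+00  0.000e+00  1.000e+00]]
base disc [ 0.64063144 -0.22883242  0.012     ] 0.06003197655081749
[[ 0.23459989 -0.02788262  0.00879767]]
```

View pics/w5.png

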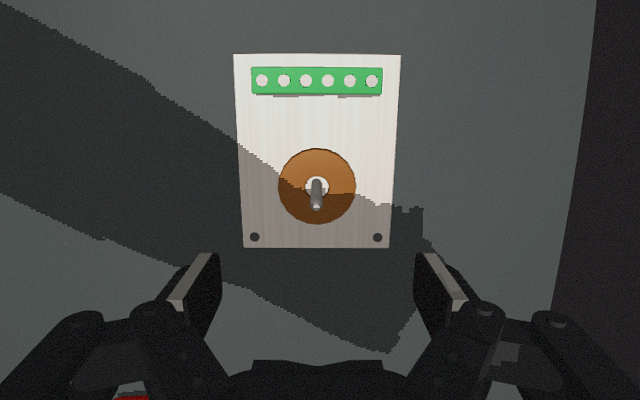

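The disc lies flat around the stud, with the stud tip at (316,206) and its foot at about (317,182).

```bash
python3 - <<'E'
from h import *
d=np.load("w5.npz");c=dict(d);E=d["E"]
print(at(c,E,[(316,206.5)],.064),at(c,E,[(317,183)],.008))
E
```

```text
[[ 0.640704  -0.2273411  0.064    ]] [[ 0.64134513 -0.22665718  0.008     ]]
```

Emit:
send_rows --motion '[[[0.045,-0.005,0,0],[0.09,-0.01,0,0],[0.135,-0.015,0,0],[0.18,-0.021,0,0],[0.22,-0.026,0,0],[0.2346,-0.028,0,0],[0.2346,-0.028,0,0],[0.2346,-0.028,0,0]]]' --claw 0.085

```text
t: 10.9
tool_pos: [0.6212, 0.0036, 0.1279]
orientation: [-2.263, -2.179, 0.001]
ft_force: [0.4, 0.7, 0.6]
opening: 0.993
grip_force: 0.0
```

```bash
python3 - <<'E'
from h import *
c,E,T=look("w6");np.savez("w6.npz",E=E,T=T,**c);print(T[:3,3])
for z in(.012,.02,.024):
    w,d=disc(c,E,proj(c,E,[.6218,.0046,.02])[0],z,80);print("coil",w,d,totool(T,w))
E
```

```text
[0.62121457 0.00362332 0.12787754]
coil [0.62383449 0.00324979 0.012     ] 0.06693590432405472 [[-0.00025446  0.00270918  0.11587581]]
coil [0.62384939 0.00545992 0.02      ] 0.06487826257944107 [[0.00195328 0.00263541 0.10787548]]
coil [0.62385678 0.006565   0.024     ] 0.06384938955307007 [[0.00305717 0.00259846 0.10387531]]
```

View pics/w6.png

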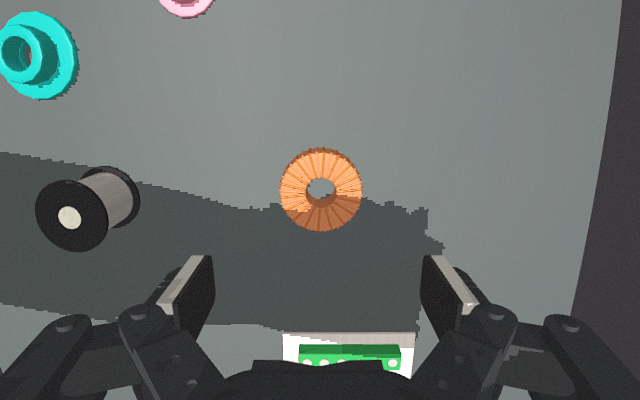

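The coil is centred at (321,189) between the fingers; the spool, well to the left, is clear of them.

Emit:
send_rows --motion '[[[0.0015,0.0025,0.03,0],[0.0015,0.0025,0.06,0],[0.0015,0.0025,0.09,0],[0.0015,0.0025,0.11,0],[0.0015,0.0025,0.12,0],[0.0015,0.0025,0.125,0],[0.0015,0.0025,0.125,0]]]'

```text
t: 11.82
tool_pos: [0.6242, 0.0061, 0.0041]
orientation: [2.261, 2.18, 0.001]
ft_force: [-0.1, -0.1, 0.2]
opening: 0.995
grip_force: 0.0
```

Emit:
send_rows --motion '[[[0,0,0,0],[0,0,0,0],[0,0,0,0],[0,0,0,0],[0,0,0,0],[0,0,0,0],[0,0,0,0]]]' --claw 0.045 --newtons 60

```text
t: 12.7
tool_pos: [0.6247, 0.0061, 0.0048]
orientation: [2.261, 2.179, 0.002]
ft_force: [-0.5, 0.7, 5.7]
opening: 0.669
grip_force: 65.1
```

Emit:
send_rows --motion '[[[0,0,-0.02,0],[0,0,-0.05,0],[0,0,-0.09,0],[0,0,-0.12,0],[0,0,-0.12,0],[0,0,-0.12,0]]]'

```text
t: 13.45
tool_pos: [0.6233, 0.0064, 0.1228]
orientation: [-2.261, -2.18, 0.001]
ft_force: [-0.1, 0.3, -2.8]
opening: 0.665
grip_force: 65.2
```

```bash
python3 - <<'E'
from h import *
c,E,T=look("w7");np.savez("w7.npz",E=E,T=T,**c);print(T[:3,3])
z=T[2,3]-.0045+.024
# dark/grey hole inside coil
w,d=disc(c,E,(320,265),z,90);print("coil outline",w,d,totool(T,w))
print(totool(T,[.641,-.227,.12]))
cv2.imwrite("pics/w7c.png",cv2.resize(c["frame"][180:350,200:440,::-1],None,fx=2.5,fy=2.5))
E
```

```text
[0.623345   0.00638753 0.12275038]
coil outline [0.62364447 0.00866535 0.14225038] 0.06671570241451263 [[ 0.0022931   0.00019607 -0.01949952]]
[[-0.23258561  0.0261895   0.00265418]]
```

View pics/w7c.png

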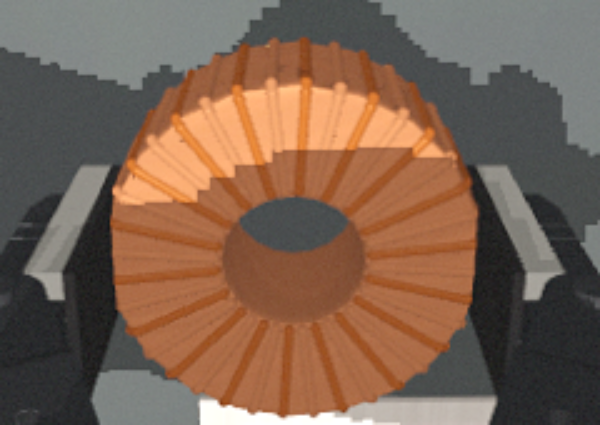

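The coil is held, with its top hole rim centred at crop (294,260), i.e. full pixel (317.6,284).

```bash
python3 - <<'E'
from h import *
d=np.load("w7.npz");c=dict(d);E=d["E"];T=d["T"]
for z in(.0225,.024):
    print(totool(T,at(c,E,[(317.6,284)],T[2,3]-.0045+z)))
E
```

```text
[[-0.00198672  0.00038307 -0.01800099]]
[[-0.00111102  0.00038226 -0.01950073]]
```

Emit:
send_rows --motion '[[[-0.04,0.0045,0,0],[-0.08,0.009,0,0],[-0.12,0.0135,0,0],[-0.16,0.018,0,0],[-0.2,0.022,0,0],[-0.225,0.0255,0,0],[-0.2316,0.0258,0.01,0],[-0.2316,0.0258,0.03,0],[-0.2316,0.0258,0.045,0],[-0.2316,0.0258,0.045,0]]]'

```text
t: 14.75
tool_pos: [0.6398, -0.2243, 0.0758]
orientation: [-2.258, -2.179, 0.001]
ft_force: [-0.2, 0.2, -1.9]
opening: 0.667
grip_force: 65.0
```

```bash
python3 - <<'E'
from h import *
o,T=tool();print(T[:3,3]);print(totool(T,[.641,-.227,.0165]), "want", (-.001,.0004))
E
```

```text
[ 0.63979751 -0.22430064  0.07577435]
[[-0.00278222  0.00150898  0.05926351]] want (-0.001, 0.0004)
```

Emit:
send_rows --motion '[[[-0.0015,0.001,0.01,0],[-0.0015,0.001,0.02,0],[-0.0015,0.001,0.03,0],[-0.0015,0.001,0.04,0],[-0.0015,0.001,0.048,0],[-0.0015,0.001,0.053,0],[-0.0015,0.001,0.056,0],[-0.0015,0.001,0.057,0],[-0.0015,0.001,0.057,0]]]'

```text
t: 15.88
tool_pos: [0.6422, -0.2277, 0.0217]
orientation: [2.262, 2.18, 0.0]
ft_force: [-0.7, -0.5, -2.7]
opening: 0.667
grip_force: 65.1
```

Emit:
send_rows --motion '[[[0,0,0.001,0],[0,0,0.002,0],[0,0,0.003,0],[0,0,0.004,0],[0,0,0.004,0]]]'

```text
t: 16.5
tool_pos: [0.642, -0.2276, 0.0174]
orientation: [-2.262, -2.18, -0.0]
ft_force: [0.1, 0.1, -2.5]
opening: 0.662
grip_force: 65.1
```

Emit:
send_rows --motion '[[[0,0,0.0005,0],[0,0,0.001,0],[0,0,0.0015,0],[0,0,0.0015,0]]]'

```text
t: 17.0
tool_pos: [0.6421, -0.2277, 0.0169]
orientation: [2.261, 2.18, 0.0]
ft_force: [-3.6, 2.2, 5.4]
opening: 0.664
grip_force: 66.0
```

Emit:
send_rows --motion '[[[0,0,0,0],[0,0,0,0],[0,0,0,0],[0,0,-0.03,0],[0,0,-0.07,0],[0,0,-0.11,0],[0,0,-0.12,0],[0,0,-0.12,0]]]' --claw 0.08

```text
t: 18.0
tool_pos: [0.6424, -0.2279, 0.1363]
orientation: [2.261, 2.18, 0.001]
ft_force: [0.7, 0.1, -0.3]
opening: 0.94
grip_force: 0.0
```

```bash
python3 - <<'E'
from h import *
c,E,T=look("w8");np.savez("w8.npz",E=E,T=T,**c);print(T[:3,3])
w,d=disc(c,E,proj(c,E,[.641,-.228,.03])[0],.03,90);print(w,d)
print(totool(T,[.6313,.1939,.12]))
cv2.imwrite("pics/w8c.png",cv2.resize(c["frame"][60:260,220:420,::-1],None,fx=2.5,fy=2.5))
E
```

```text
[ 0.64240375 -0.22788013  0.1363107 ]
[ 0.64180559 -0.22875571  0.03      ] 0.06576408445835114
[[ 0.42109625 -0.02657075  0.01611692]]
```

View pics/w8c.png

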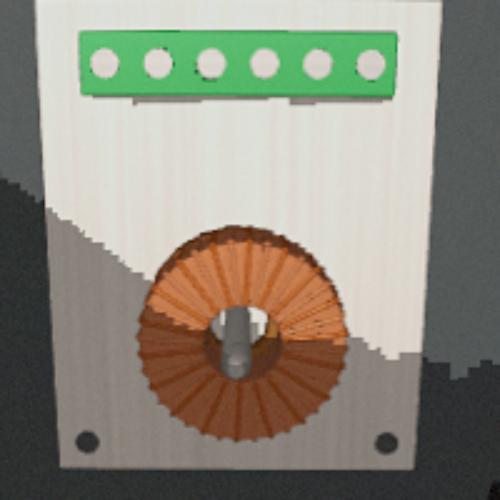

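The coil sits flat with the stud through its hole; the tip is at (314.5,201). I go to the small disc.

Emit:
send_rows --motion '[[[0.045,-0.003,0,0],[0.09,-0.006,0,0],[0.135,-0.008,0,0],[0.18,-0.011,0,0],[0.225,-0.014,0,0],[0.27,-0.017,0,0],[0.315,-0.02,0,0],[0.36,-0.023,0,0],[0.405,-0.026,0,0],[0.421,-0.0266,0,0]]]' --claw 0.058

```text
t: 19.3
tool_pos: [0.6295, 0.1963, 0.1339]
orientation: [-2.258, -2.182, 0.003]
ft_force: [-0.4, -0.8, 1.0]
opening: 0.681
grip_force: 0.0
```

Emit:
send_rows --motion '[[[0,0,0.02,0],[0,0,0.02,0],[0,0,0.02,0]]]'

```text
t: 19.68
tool_pos: [0.6307, 0.1926, 0.1153]
orientation: [-2.263, -2.178, 0.002]
ft_force: [0.2, -0.7, 0.3]
opening: 0.676
grip_force: 0.0
```

```bash
python3 - <<'E'
from h import *
d=np.load("w8.npz");print("stud tip",at(dict(d),d["E"],[(314.4,200.8)],.064))
c,E,T=look("w9");np.savez("w9.npz",E=E,T=T,**c);print(T[:3,3])
w,d=disc(c,E,proj(c,E,[.6313,.1939,.006])[0],.006,60);print(w,d,totool(T,w))
E
```

```text
stud tip [[ 0.6410468  -0.22290471  0.064     ]]
[0.63073405 0.19259773 0.11532667]
[0.63339424 0.19476736 0.006     ] 0.04474016651511192 [[0.00229942 0.00269815 0.10932309]]
```

Emit:
send_rows --motion '[[[0.003,0.0027,0.03,0],[0.003,0.0027,0.06,0],[0.003,0.0027,0.085,0],[0.003,0.0027,0.1,0],[0.003,0.0027,0.11,0],[0.003,0.0027,0.115,0],[0.003,0.0027,0.116,0],[0.003,0.0027,0.116,0]]]'

```text
t: 20.72
tool_pos: [0.6342, 0.197, 0.0007]
orientation: [2.261, 2.18, 0.001]
ft_force: [-0.1, 0.2, -0.7]
opening: 0.683
grip_force: 0.0
```

Emit:
send_rows --motion '[[[0,0,0,0],[0,0,0,0],[0,0,0,0],[0,0,0,0],[0,0,0,0],[0,0,0,0]]]' --claw 0.03 --newtons 30

```text
t: 21.48
tool_pos: [0.6343, 0.197, 0.0011]
orientation: [2.261, 2.18, 0.002]
ft_force: [-1.5, -1.0, 5.7]
opening: 0.491
grip_force: 29.9
```

Emit:
send_rows --motion '[[[0,0,-0.01,0],[0,0,-0.04,0],[0,0,-0.08,0],[0,0,-0.12,0],[0,0,-0.13,0],[0,0,-0.13,0]]]'

```text
t: 22.22
tool_pos: [0.6341, 0.197, 0.1306]
orientation: [2.261, 2.18, 0.002]
ft_force: [-0.4, 0.1, -0.5]
opening: 0.49
grip_force: 30.5
```

```bash
python3 - <<'E'
from h import *
c,E,T=look("w10");np.savez("w10.npz",E=E,T=T,**c);print(T[:3,3])
z=T[2,3]-.001+.008
w,d=disc(c,E,proj(c,E,T[:3,3]+[0,0,.007])[0],z,70);print(w,d,totool(T,w))
print(totool(T,[.641,-.2265,.12]))
cv2.imwrite("pics/w10c.png",cv2.resize(c["frame"][180:330,210:430,::-1],None,fx=2.5,fy=2.5))
E
```

```text
[0.63410298 0.19697331 0.13057597]
[0.63436496 0.19574821 0.13757597] 0.04540275037288666 [[-0.00121307  0.00031485 -0.00699992]]
[[-0.42293942  0.02238245  0.01050429]]
```

View pics/w10c.png

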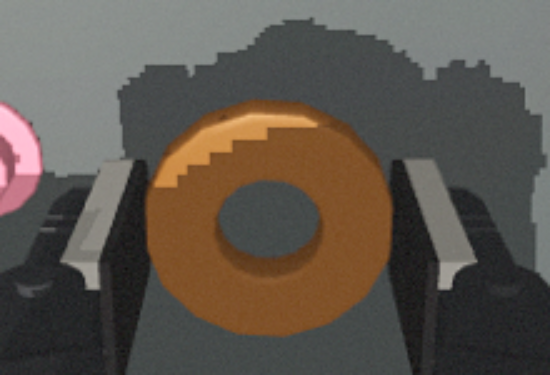

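The small disc is held flat, hole rim at (317.6,272).

Emit:
send_rows --motion '[[[-0.045,0.0024,0,0],[-0.09,0.0048,0,0],[-0.135,0.0072,0,0],[-0.18,0.0096,0,0],[-0.225,0.012,0,0],[-0.27,0.0144,0,0],[-0.315,0.0168,0,0],[-0.36,0.0192,0,0],[-0.405,0.0216,0,0],[-0.4211,0.0221,0.01,0]]]'

```text
t: 23.52
tool_pos: [0.6397, -0.227, 0.1183]
orientation: [-2.264, -2.177, 0.001]
ft_force: [0.0, 0.5, -0.3]
opening: 0.491
grip_force: 30.5
```

Emit:
send_rows --motion '[[[0,0,0.02,0],[0,0,0.035,0],[0,0,0.035,0],[0,0,0.035,0]]]'

```text
t: 24.02
tool_pos: [0.6407, -0.2238, 0.0853]
orientation: [2.26, 2.182, 0.0]
ft_force: [0.7, 0.8, 1.2]
opening: 0.49
grip_force: 30.5
```

```bash
python3 - <<'E'
from h import *
c,E,T=look("w11");np.savez("w11.npz",E=E,T=T,**c);print(T[:3,3])
d=np.load("w10.npz");w=at(dict(d),d["E"],[(317.6,272)],d["T"][2,3]+.007);print("disc centre tool",totool(d["T"],w))
print(totool(T,[.641,-.2265,.037]))
E
```

```text
[ 0.64066128 -0.22378913  0.0853496 ]
disc centre tool [[-0.00258332  0.0003903  -0.00700015]]
[[-0.00269755  0.00041726  0.04834973]]
```

Emit:
send_rows --motion '[[[0,0,0.008,0],[0,0,0.016,0],[0,0,0.024,0],[0,0,0.032,0],[0,0,0.039,0],[0,0,0.043,0],[0,0,0.045,0],[0,0,0.045,0],[0,0,0.045,0]]]'

```text
t: 25.2
tool_pos: [0.6406, -0.2248, 0.0403]
orientation: [2.261, 2.18, 0.0]
ft_force: [0.3, 0.2, -0.2]
opening: 0.489
grip_force: 30.5
```

Emit:
send_rows --motion '[[[0,0,0.0005,0],[0,0,0.001,0],[0,0,0.0015,0],[0,0,0.002,0],[0,0,0.002,0]]]'

```text
t: 25.82
tool_pos: [0.6403, -0.2247, 0.0379]
orientation: [-2.262, -2.18, -0.0]
ft_force: [-0.0, -0.6, 0.2]
opening: 0.49
grip_force: 30.5
```

Emit:
send_rows --motion '[[[0,0,0.0005,0],[0,0,0.001,0],[0,0,0.0015,0],[0,0,0.0015,0]]]'

```text
t: 26.32
tool_pos: [0.6404, -0.2247, 0.0371]
orientation: [2.262, 2.18, 0.0]
ft_force: [-1.9, 0.9, 6.6]
opening: 0.492
grip_force: 31.0
```

Emit:
send_rows --motion '[[[0,0,0,0],[0,0,0,0],[0,0,0,0],[0,0,-0.03,0],[0,0,-0.07,0],[0,0,-0.1,0],[0,0,-0.1,0],[0,0,-0.1,0]]]' --claw 0.062

```text
t: 27.32
tool_pos: [0.6401, -0.2246, 0.1356]
orientation: [-2.261, -2.18, 0.0]
ft_force: [0.5, 0.0, -0.2]
opening: 0.727
grip_force: 0.0
```

```bash
python3 - <<'E'
from h import *
c,E,T=look("w12");np.savez("w12.npz",E=E,T=T,**c);print(T[:3,3])
print(totool(T,[.4583,.2039,.12]))
u,v=proj(c,E,[.641,-.226,.044])[0].astype(int);print(u,v)
cv2.imwrite("pics/w12c.png",cv2.resize(c["frame"][v-90:v+90,u-90:u+90,::-1],None,fx=2.5,fy=2.5))
E
```

```text
[ 0.64013434 -0.22458442  0.13564929]
[[ 0.42152169 -0.19741198  0.01598464]]
318 201
```

View pics/w12c.png

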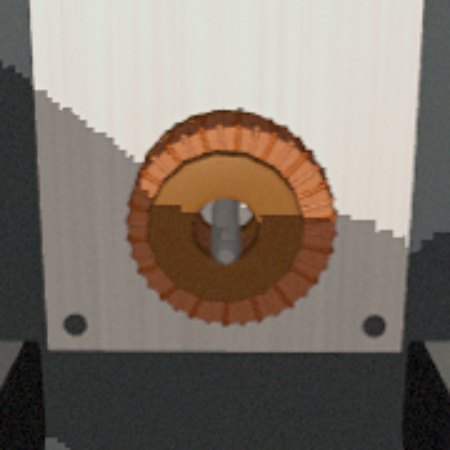

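The small disc lies flat on the coil around the stud, with the tip at (318.4,211). Next is the cap.

Emit:
send_rows --motion '[[[0.045,-0.021,0,0],[0.09,-0.042,0,0],[0.135,-0.063,0,0],[0.18,-0.084,0,0],[0.225,-0.105,0,0],[0.27,-0.126,0,0],[0.315,-0.148,0,0],[0.36,-0.169,0,0],[0.405,-0.19,0,0],[0.4215,-0.1974,0,0]]]' --claw 0.05

```text
t: 28.62
tool_pos: [0.4567, 0.2056, 0.1354]
orientation: [-2.258, -2.182, 0.002]
ft_force: [-0.7, -1.2, -0.4]
opening: 0.586
grip_force: 0.0
```

Emit:
send_rows --motion '[[[0,0,0.015,0],[0,0,0.015,0],[0,0,0.015,0]]]'

```text
t: 29.0
tool_pos: [0.4588, 0.2027, 0.1211]
orientation: [-2.263, -2.178, 0.001]
ft_force: [-0.3, 0.8, -0.2]
opening: 0.583
grip_force: 0.0
```

```bash
python3 - <<'E'
from h import *
d=np.load("w12.npz");print("stud tip",at(dict(d),d["E"],[(318.4,211)],.064))
c,E,T=look("w13");np.savez("w13.npz",E=E,T=T,**c);print(T[:3,3])
p=proj(c,E,[[.4583,.2039,.005],[.4583,.2259,.005]]);print(p)
u,v=p[0].astype(int);f=c["frame"][v-45:v+45,u-45:u+45];g=cv2.cvtColor(f,cv2.COLOR_RGB2GRAY)
print(np.percentile(g,[5,25,50,75,95]))
for q in[f[a,b] for a,b in((2,2),(2,87),(87,2),(87,87),(45,45),(45,25),(45,65),(20,45),(70,45))]:print(q,end=" ")
t,m=cv2.threshold(cv2.medianBlur(g,5),0,255,cv2.THRESH_OTSU);print("otsu",t)
ct=max(cv2.findContours(m,cv2.RETR_EXTERNAL,cv2.CHAIN_APPROX_NONE)[0],key=cv2.contourArea)
w=at(c,E,cv2.convexHull(ct).reshape(-1,2)+[u-45.,v-45.],.005)[:,:2].astype(np.float32)
(x,y),r=cv2.minEnclosingCircle(w);print("cap",x,y,2*r,totool(T,[x,y,.005]))
E
```

```text
stud tip [[ 0.64095971 -0.22624298  0.064     ]]
[0.45880329 0.20270152 0.12107474]
[[316.39443908 188.51831398]
 [315.23274828 159.81246071]]
[ 69.  75. 141. 147. 240.]
[150 152 152] [132 138 134] [72 78 78] [69 72 69] [133 137 134] [240 233 226] [235 229 222] [252 246 239] [142 139 133] otsu 173.0
cap 0.461675763130188 0.20506243407726288 0.04323899373412132 [[0.00249868 0.00286226 0.1160721 ]]
```

Emit:
send_rows --motion '[[[0.003,0.0027,0.03,0],[0.003,0.0027,0.06,0],[0.003,0.0027,0.085,0],[0.003,0.0027,0.1,0],[0.003,0.0027,0.109,0],[0.003,0.0027,0.1125,0],[0.003,0.0027,0.1125,0],[0.003,0.0027,0.1125,0]]]'

```text
t: 30.05
tool_pos: [0.4619, 0.2068, 0.0097]
orientation: [2.261, 2.18, 0.002]
ft_force: [0.8, 0.2, -0.8]
opening: 0.587
grip_force: 0.0
```

Emit:
send_rows --motion '[[[0,0,0,0],[0,0,0,0],[0,0,0,0],[0,0,0,0],[0,0,0,0],[0,0,0,0],[0,0,0,0]]]' --claw 0.015 --newtons 40

```text
t: 30.92
tool_pos: [0.4618, 0.2067, 0.0097]
orientation: [2.261, 2.18, 0.001]
ft_force: [-1.1, -0.3, 5.6]
opening: 0.293
grip_force: 39.2
```

Emit:
send_rows --motion '[[[0,0,-0.01,0],[0,0,-0.04,0],[0,0,-0.08,0],[0,0,-0.12,0],[0,0,-0.13,0],[0,0,-0.13,0]]]'

```text
t: 31.68
tool_pos: [0.4616, 0.2067, 0.1392]
orientation: [2.262, 2.18, 0.001]
ft_force: [-1.0, -0.6, -0.6]
opening: 0.294
grip_force: 39.6
```

```bash
python3 - <<'E'
from h import *
c,E,T=look("w14");np.savez("w14.npz",E=E,T=T,**c);print(T[:3,3])
b=T[2,3]-.0093
C=lambda t,z:proj(c,E,np.c_[T[0,3]+.008*np.cos(t),T[1,3]+.008*np.sin(t),0*t+z])
p=C(np.linspace(0,6,20),b+.017);print("hole pred px",p.mean(0),np.ptp(p,axis=0))
u,v=p.mean(0).astype(int)
g=cv2.cvtColor(c["frame"],cv2.COLOR_RGB2GRAY)
print("sampled rows"); print(g[v-60:v+60:4,u-48:u+49:6])
print(totool(T,[.641,-.2265,.12]))
E
```

```text
[0.46158345 0.20666825 0.13918808]
hole pred px [316.79257275 267.21290042] [37.64665977 33.81094329]
sampled rows
[[141  64  70  77  75 140  74  70  76  72  70  73  70  72  77  69  72]
 [ 73  73  70  75  76  72  75  66  74  81  77  71  70  73  72  73  72]
 [ 75  71  69  72  74  78 175 188 228 254 162  97  69  70  71  71  70]
 [ 73  72  71  73 130 240 236 231 229 230 230 235 169  67  70  76  74]
 [ 75  72  71 167 242 234 234 233 234 232 233 232 231 163  74  70  69]
 [ 75  79  68 232 231 234 232 232 234 147 146 148 147 149 119  71  73]
 [ 73  72 161 229 227 226 209 139 141 149 148 150 150 152 152  69  69]
 [ 72  75 229 235 233 146 125 112 116 119 113 146 148 146 148 102  68]
 [ 73 161 226 225 225 118 114 118 115 114 115 112 152 150 149 145  73]
 [130 137 139  37 144 115 120 135 157 164 119 115 115 128 120 118  68]
 [ 74 139 136  33 114 117 157 157 152 150 155 152 111 104  98 116 100]
 [ 73 135 134  30 119 154 156 150 149 147 149 154 125  80  50 117 121]
 [102 138 116  36 151 153 150  64  74  67 145 152 152  92  38 118 117]
 [138 136  79  28 156 151  66  71  71  70  74 149 150 124  37 
[... 485 characters left out ...]
147  69  22  38 123]
 [ 40 155  35  26 140 149 151 154 156 157 152 151 146  61  17  40  45]
 [ 37  41  33  21  72 131 144 149 149 150 147 140  69  64  30  45  33]
 [ 37  26  42  36  73 102  98  86  94  74  69  69  70  71  38  39  40]
 [ 41  33  48  56  96 100  74  71  70  70  73  74  74  70  30  43  35]
 [ 33  32  45  75 107 107  73  72  69  72  71  69  73  71  25  44  41]
 [ 38  27  43 113 105  69  74  74  71  71  71  67  71  67  23  38  39]
 [ 33  30  49 106  61  70  69  72  70  67  71  74  69  66  25  44  44]
 [ 30  30  44  75  68  73  71  69  69  66  74  73  74  70  28  35  36]
 [ 36  37  50  75  72  67  75  70  74  71  69  67  70  70  31  33  36]]
[[-0.42629743  0.19517697  0.01922678]]
```

The sampled values show the hub's top ring centred at about (316,269), 0.7 mm from the tool axis, so the cap is held level and centred.

Emit:
send_rows --motion '[[[-0.045,0.0207,0,0],[-0.09,0.0413,0,0],[-0.135,0.062,0,0],[-0.18,0.0826,0,0],[-0.225,0.1033,0,0],[-0.27,0.124,0,0],[-0.315,0.1446,0,0],[-0.36,0.1653,0,0],[-0.405,0.186,0,0],[-0.4256,0.1954,0,0]]]'

```text
t: 32.98
tool_pos: [0.6404, -0.2279, 0.136]
orientation: [-2.262, -2.176, 0.002]
ft_force: [-0.6, 0.3, -1.3]
opening: 0.293
grip_force: 39.7
```

Emit:
send_rows --motion '[[[0,0,0.02,0],[0,0,0.045,0],[0,0,0.045,0],[0,0,0.045,0]]]'

```text
t: 33.48
tool_pos: [0.6407, -0.2249, 0.0938]
orientation: [-2.26, -2.181, 0.0]
ft_force: [-0.1, -0.2, -1.0]
opening: 0.296
grip_force: 39.7
```

```bash
python3 - <<'E'
from h import *
c,E,T=look("w15");np.savez("w15.npz",E=E,T=T,**c);print(T[:3,3]);print(totool(T,[.641,-.2265,.0535]))
cv2.imwrite("pics/w15c.png",cv2.resize(c["frame"][150:330,210:430,::-1],None,fx=3,fy=3))
s=[]
from plant import manip
for i in range(4): s.append(manip.get_obs()["tool_pos"])
print(np.ptp(s,axis=0))
E
```

```text
[ 0.64071931 -0.22494302  0.09379613]
[[-0.00156685  0.00036205  0.0402951 ]]
[0. 0. 0.]
```

Emit:
send_rows --motion '[[[-0.001,0.0005,0.006,0],[-0.001,0.0005,0.012,0],[-0.001,0.0005,0.016,0],[-0.001,0.0005,0.02,0],[-0.001,0.0005,0.024,0],[-0.001,0.0005,0.027,0],[-0.001,0.0005,0.027,0]]]'

```text
t: 34.4
tool_pos: [0.6413, -0.2268, 0.0667]
orientation: [-2.261, -2.18, 0.0]
ft_force: [-0.1, -0.5, -0.8]
opening: 0.298
grip_force: 39.7
```

No contact with the cap below the stud's top, so it is threaded.

Emit:
send_rows --motion '[[[0,0,0.003,0],[0,0,0.006,0],[0,0,0.009,0],[0,0,0.0105,0],[0,0,0.0115,0],[0,0,0.012,0],[0,0,0.012,0]]]'

```text
t: 35.28
tool_pos: [0.6415, -0.2269, 0.055]
orientation: [2.262, 2.18, 0.0]
ft_force: [-0.1, -0.4, -0.3]
opening: 0.286
grip_force: 39.7
```

Emit:
send_rows --motion '[[[0,0,0.0005,0],[0,0,0.001,0],[0,0,0.001,0]]]'

```text
t: 35.65
tool_pos: [0.6415, -0.2268, 0.0539]
orientation: [-2.262, -2.18, -0.0]
ft_force: [0.4, 0.4, -0.6]
opening: 0.294
grip_force: 39.7
```

Emit:
send_rows --motion '[[[0,0,0.0004,0],[0,0,0.0008,0],[0,0,0.0012,0],[0,0,0.0012,0]]]'

```text
t: 36.15
tool_pos: [0.6416, -0.2269, 0.0537]
orientation: [2.261, 2.18, 0.0]
ft_force: [-3.0, 2.0, 6.6]
opening: 0.294
grip_force: 40.4
```

Seated. I release, lift and back away.

Emit:
send_rows --motion '[[[0,0,0,0],[0,0,0,0],[0,0,0,0],[0,0,0,0],[0,0,-0.03,0],[0,0,-0.07,0],[0,0,-0.1,0],[0,0,-0.1,0]]]' --claw 0.05

```text
t: 37.15
tool_pos: [0.643, -0.2277, 0.1562]
orientation: [2.258, 2.177, 0.002]
ft_force: [-0.8, 1.0, 0.1]
opening: 0.587
grip_force: 0.0
```

```bash
python3 - <<'E'
from h import *
from plant import manip
c,E,T=look("w16");u,v=proj(c,E,[.641,-.226,.05])[0].astype(int)
a=cv2.resize(c["frame"][v-90:v+90,u-90:u+90],(400,400))
s=manip.camera("scene");b=s["frame"];u,v=proj(s,s["extrinsics"],[.641,-.226,.03])[0].astype(int)
b=cv2.resize(b[v-45:v+45,u-45:u+45],(400,400),interpolation=cv2.INTER_CUBIC)
cv2.imwrite("pics/fin.png",np.hstack([a,b])[:,:,::-1])
E
```

```text
(no output)
```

View pics/fin.png

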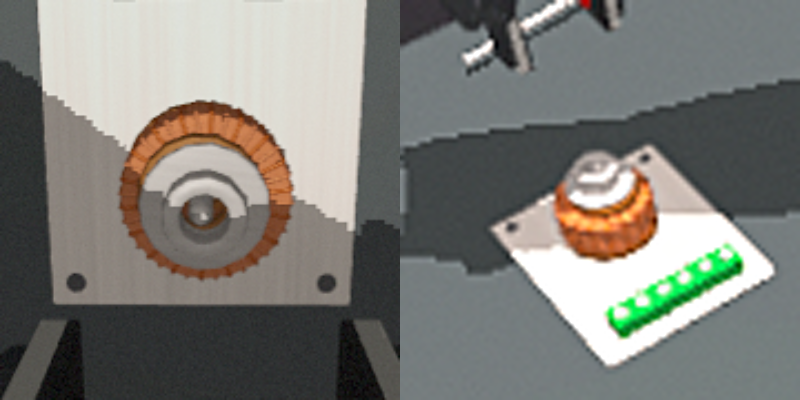

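The stack is complete and level: the cap is seated flange down with the stud tip in its hole (left panel, (203,212)), and the gripper is clear.

```bash
python3 -c "
from plant import manip
print(manip.close_job())"
```

```text
the job is handed in; nothing more can be done
None
```

The large disc, coil, small disc and cap (flange down) are stacked flat on the stud in that order. Everything is released, no move went near the spool, multimeter or screwdriver, and the job was handed in at about 37 s of the 99 s allowed.

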